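# Uncover the valve box and shut the marked valve

### The job

Push the loose metal cover of the valve box on the bench along its guides to the right, up to the end stop, so that the two valves lie open to view; slide it, do not lift it off. Then push the handle that ends in a round disc clockwise until it stops, square across its pipe, so that this valve is shut. Leave the plain straight handle open and do not disturb the things standing round the box.

Things in the scene. Friction and masses are not known exactly. Their poses are not given: they have to be found in the camera images.
- valve_box: Long grey metal box fixed on the bench, 140 (x) x 476 (y) x 82 mm. Origin: centre of its underside; y along its length to the robot's left (within 0.2 rad), x across it away from the robot. Long walls are runners, tops at z = 62 mm, inside aluminium side guides 130 mm apart (140 outside, tops at 70 mm). Right half closed, top at 60 mm. Feet 8 mm high stick out 22 mm behind at y = +-170 mm.
- well (a point): Centre of the floor of the open well in the box's left half, at box (0, 119.5, 10) mm. The well is 114 mm (x) by 219 mm (y, from +10 to +229 mm); both valves stand in it. Its left end wall (6 mm thick) is 60 mm high, so the cover's left end face is free to push.
- end_stop (a point): Middle of the top of the end stop's inner face, at the right end of the box: box (0, -235, 82) mm. The cover's right end meets it when fully open.
- cover: Loose solid aluminium slab 126 (x) x 235 (y) x 22 mm, 0.3 to 0.55 kg, too wide to grip. Lies on the runners (underside at box z = 62, top 84 mm), 2 mm play to each side guide; slides with 1 to 5 N. Origin: centre of underside, axes as the box's. Starts at box y = +105 to +117 mm, hiding the well; at the end stop it is at y = -117.5 mm. Its left end face is 117.5 mm from the origin along +y.
- disc_handle (a joint): Angle (rad) of the marked valve's handle: 0 = open, along its pipe, pointing to the box's -x (to the robot). Turns clockwise seen from above; 1.57 = shut at its stop, pointing to the box's +y (left). Starts at 0 to 0.2, stays where left, about 3 N at its end turns it. Steel arm 11 mm wide ending in a flat round disc, 28 mm diameter, centred 46 mm from the pivot.
- disc_pivot (a point): On the turning axis of the disc-ended handle, level with the handle's top. It lies at box x = +30 mm and y = +160 or +72 mm (which valve is the marked one changes).
- disc_end (a point): Centre of the disc's top, at the end of the marked handle; moves with it. Top at box z = 54 mm, underside at 40 mm; the brass pipe below reaches up to z = 38.5 mm.
- plain_handle (a joint): The other valve's handle, same values and directions and height; starts at 0 to 0.2 and must stay open. Steel bar 11 mm wide with a straight square end 60 mm from its pivot, no disc. Pivot at box x = +30 mm and the other one of y = +160 / +72 mm.
- plain_end (a point): On top of the plain handle, 46 mm from its pivot; moves with it.
- flux_bottle: Amber plastic bottle, 45 mm diameter, 107 mm high, standing loose behind the right half of the box; origin at the centre of its underside. Bystander.
- transformer: Small green transformer, 50 x 46 x 52 mm, standing loose in front of the box; origin at the centre of its underside. Bystander.
- driver_black: Black-handled screwdriver, 16 x 163 x 16 mm, lying loose in front of the right half of the box, roughly along it; origin at the centre of the underside. Bystander.

How it is judged:
By the outcome, as a careful person would: the job done as asked, in the order asked, and still so for the second after the job is handed in, with the robot touching nothing.
It also fails if it takes over 48 s, if anything falls off the work surface, if the arm or the gripper's body presses on something with over 40 N, if the wrist force passes 120 N, or if a joint passes its speed limit or range.

### The arm

A 7-joint arm with a two-finger parallel gripper is mounted at the origin on a cart in front of the work surface, level with it; the furniture and walls round the work are solid. World frame = base frame: x ahead of the robot, y to its left, z up, the work surface at z = 0. Lengths are in m, angles in rad, forces in N, time in s.
With the tool pointing down it reaches from about 0.35 to 0.9 m from the base axis. Payload 8.1 kg.
Tool frame: the origin (TCP) lies at the very end of the fingers, on their centre line; the grasp point (between the pads) lies 19 mm behind it; z points along the fingers, y is the line along which they close (so a half turn about z gives the same grasp; the last joint's range is limited). The gripper opens to 92 mm and grips with 3 to 60 N. Pads are 19 mm wide; open, the fingers measure 130 mm over their backs; the gripper's body (75 mm by 190 mm) begins 47 mm behind the grasp point.
Start: joints at [1.092, 0.434, 0.025, 1.573, -0.012, 1.134, -0.075], TCP at [0.229, -0.581, 0.227] pointing down, gripper open.
Joint ranges: [-2.62, 2.62], [-0.44, 2.09], [-1.27, 1.32], [0.08, 2.57], [-1.32, 4.46], [0.12, 2], [-2.74, 2.74]. Speed limits (rad/s): [2.22, 2.22, 3.01, 3.01, 3.14, 3.14, 3.14].

### API

Orientations are given as a unit quaternion [w, x, y, z].
In Python, from cell import robot gives the robot as it stands.
- The arm moves only by the tool play_rows, never from a script. Its argument "moves" is a list that holds one entry, the list of rows, each a list of 6 numbers: the shift along the tool's x, y, z in m, then the turn, a rotation vector about the tool's x, y, z in degrees. A call has 1 to 5 rows; each row is the pose to reach, as a shift and turn from the pose commanded when the call began, along the tool's axes at that moment; what a row does not reach only later rows make up. A row lasts 1/12 s, in which the tool goes at most 41.7 mm and 7.16 degrees, less where a joint would pass 70% of its speed; a pose out of reach is approached as far as the arm can. A call with a gripper value outside its range is refused whole. "hand" is the opening, from 0 (shut) to 1 (fully open), set as the call begins (left out, the last holds). The fingers move at their own pace and stop on an object; "force" is the grip in N (left out, the last holds). Time passes only in rows, so rows that repeat a pose let the fingers close. It gives the time, the measured TCP pose, the force, the opening and the grip force at its end, in the units of the state.
- robot.get_state(): the state, without advancing time (a new reading comes with each control period).
- robot.get_image(name): name is "side" or "top"; returns (picture, depth): 400x640x3 uint8, red, green, blue; 400x640 float32, m along the optical axis (not along the pixel's ray), 0 where there is no reading.
- robot.camera_model(name): a dict with "camera_matrix" (3x3 intrinsics, pixels), "world_from_camera" (4x4, takes a point from camera to world coordinates). Camera axes: x right, y up, looking along -z (the intrinsics and any distortion apply to the point x, -y, -z); pixel columns grow to the right and rows downward; lengths in m; the calibration is good to about 2 mm. A picture is of the moment at which its call begins. camera_model takes no time and is no camera call.
- robot.sign_off(): hands the job in; it is judged then, once.
The state is a dict: "time": time; "joints": joint angles; "qd": joint speeds; "effort": joint torques, N m; "tool_pos": TCP position; "tcp_rot": TCP orientation; "contact_force": force on the tool from outside, world axes, zero at the start; "wrist_torque": the same for the moment, N m; "width": finger opening in m; "grasp_force": force on a finger pad.
Only numpy, scipy, OpenCV 4.12 (cv2) and the standard library are available. Lean on these libraries where they do the work, as an engineer would, in place of code of your own. Each camera call takes 0.05 s, during which the arm holds its last target. There are 200 camera calls.

## Working session

There is one attempt and no reset: what is moved stays moved. The work goes in short steps, Python scripts to look and compute and a tool call to move; the robot and the scene stay as the last step left them, time stands still between calls to the robot, and variables do not carry over. Pictures are saved under pics/ and viewed, at most 10 in all, crops included, and the job is handed in when it is done.

Besides the shell and the picture viewer there is one more tool, called after "Request:" as name(argument=value, ...) on one line, values as JSON. play_rows: Moves the arm, as the interface text tells. Its arguments: {"type":"object","properties":{"moves":{"type":"array"},"hand":{"type":"number"},"force":{"type":"number"}},"required":["moves"]}

```bash
mkdir -p pics; cat > h.py <<'E'
from cell import robot
import numpy as np, cv2
from scipy.spatial.transform import Rotation as R
def cloud(n):
    img,d=robot.get_image(n); m=robot.camera_model(n); K=np.array(m["camera_matrix"]); T=np.array(m["world_from_camera"])
    v,u=np.mgrid[:400,:640]
    P=np.stack([(u-K[0,2])/K[0,0]*d,-(v-K[1,2])/K[1,1]*d,-d],-1)
    W=P@T[:3,:3].T+T[:3,3]; W[d==0]=np.nan
    return img,W,m
def save(img,name): cv2.imwrite("pics/"+name,img[:,:,::-1])
def Rt():
    q=robot.get_state()["tcp_rot"]; return R.from_quat([q[1],q[2],q[3],q[0]])
E
python3 - <<'E'
from h import *
for n in("top","side"):
    i,W,m=cloud(n); save(i,n+"0.png"); np.save(n+"0.npy",W); print({k:np.round(v,3).tolist() if not isinstance(v,str) else v for k,v in m.items()})
s=robot.get_state(); print(s["time"],s["tool_pos"],s["tcp_rot"],s["contact_force"],s["width"]); print(Rt().as_matrix().round(3))
E
```

```text
{'camera_matrix': [[488.387, 0.0, 321.08], [0.0, 488.387, 196.878], [0.0, 0.0, 1.0]], 'world_from_camera': [[-0.041, 0.975, -0.22, 0.355], [-0.999, -0.039, 0.012, -0.16], [0.003, 0.221, 0.975, 1.052], [0.0, 0.0, 0.0, 1.0]]}
{'camera_matrix': [[399.406, 0.0, 324.635], [0.0, 399.406, 197.884], [0.0, 0.0, 1.0]], 'world_from_camera': [[-0.995, 0.036, -0.089, 0.466], [-0.096, -0.386, 0.917, 0.628], [-0.001, 0.922, 0.388, 0.423], [0.0, 0.0, 0.0, 1.0]]}
0.1 [ 0.22917708 -0.58096502  0.22602807] [-6.75693982e-04  9.82400903e-01  1.86783201e-01 -2.13814881e-04] [ 0.3001984  -0.21177323 -0.51093828] 0.09185047756072255
[[ 0.93   0.367 -0.001]
 [ 0.367 -0.93   0.001]
 [-0.    -0.001 -1.   ]]
```

View pics/top0.png

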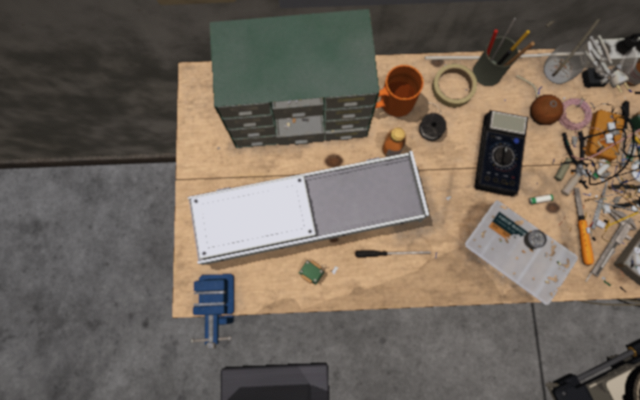

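View pics/side0.png

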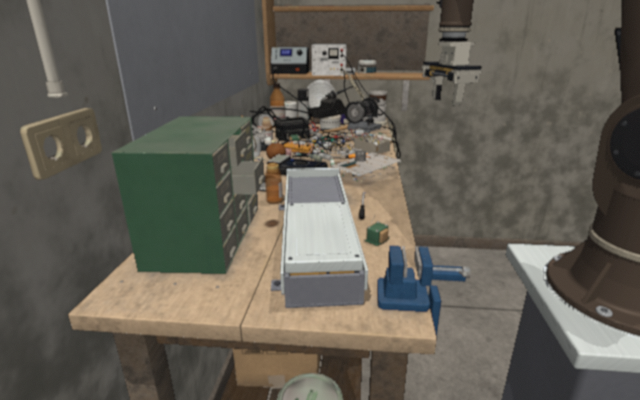

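The top view shows the cover on the left at about (192–315, 178–258), with the cabinet behind it at (210–378, 15–145) and the vise at (195–235, 275–340). The bottle is at (397,140), the transformer at (312,271) and the driver from 355 to 435 at row 254. The side view agrees with this.

```bash
python3 - <<'E'
from h import *
W=np.load("top0.npy")
def rect(mask,name):
    P=W[mask]; c,(a,b),ang=cv2.minAreaRect((P[:,:2]*1000).astype(np.float32)); print(name,len(P),np.round(c,1),round(a,1),round(b,1),round(ang,2),'z',np.nanmedian(P[:,2]).round(4)); return
v,u=np.mgrid[:400,:640]
reg=(u>180)&(u<440)&(v>145)&(v<270)
z=W[...,2]
def big(m):
    n,l,s,_=cv2.connectedComponentsWithStats(m.astype(np.uint8)); return l==1+np.argmax(s[1:,4])
i=cv2.imread("pics/top0.png").astype(int)
rect(big(reg&(z>.077)&(z<.092)),'cover')
rect(big(reg&(z>.052)&(z<.066)&(u>300)),'right half')
rect(big(reg&(z>.045)&(z<.1)),'whole')
k=(u>180)&(u<245)&(v>265)&(v<350)&(z>.01); rect(big(k),'vise'); print('vise',np.nanmax(z[k]),np.nanmax(W[k],0),np.nanmin(W[k],0))
k=(u>200)&(u<385)&(v>10)&(v<150)&(z>.1); print('cab',np.nanmin(W[k],0),np.nanmax(W[k],0))
for n,(a,b,c,d) in dict(bottle=(380,408,125,158),trafo=(298,328,258,285),driver=(352,440,246,260)).items():
    k=(u>a)&(u<b)&(v>c)&(v<d)&(z>.008)&(z<.13); print(n,np.nanmin(W[k],0).round(3),np.nanmax(W[k],0).round(3))
E
```

```text
cover 7125 [541.1 -32. ] 127.2 235.2 9.63 z 0.0837
right half 6666 [ 577.6 -258.8] 138.8 233.2 7.93 z 0.0595
whole 15745 [ 558.6 -142.8] 143.0 476.6 9.38 z 0.0694
vise 2162 [360.7  53.4] 145.7 73.9 0.74 z 0.0614
vise 0.09110152360413826 [0.43375677 0.0911584  0.09110152] [0.28798287 0.01702001 0.01014187]
cab [ 0.6710266  -0.32320383  0.10000465] [0.94460142 0.07226938 0.2398217 ]
bottle [ 0.656 -0.358  0.008] [ 0.715 -0.31   0.107]
trafo [ 0.406 -0.177  0.008] [ 0.452 -0.122  0.049]
driver [ 0.457 -0.401  0.008] [ 0.471 -0.24   0.019]
```

Request:
play_rows(moves=[[[0.52, -0.55, 0, 0, 0, 12.1], [0.52, -0.55, 0, 0, 0, 12.1], [0.52, -0.55, 0, 0, 0, 12.1], [0.52, -0.55, 0, 0, 0, 12.1], [0.52, -0.55, 0, 0, 0, 12.1]]], hand=0, force=20)

```text
time: 0.52
tool_pos: [0.3071, -0.386, 0.2264]
tcp_rot: [-0.0, 0.997, 0.082, -0.0]
contact_force: [1.2, 0.8, -0.0]
width: 0.0631
grasp_force: 0.0
```

```bash
cat >> h.py <<'E'
th=np.radians(9.4); O=np.array([.5586,-.1428,0]); B=np.array([[np.cos(th),-np.sin(th),0],[np.sin(th),np.cos(th),0],[0,0,1]])
def box(p): return (np.asarray(p)-O)@B
def rep():
    s=robot.get_state(); p=s["tool_pos"]; print("t %.2f"%s["time"],"box mm",(box(p)*1000).round(1),"F(box)",(np.array(s["contact_force"])@B).round(1),"w %.4f"%s["width"],"toolaxes in box\n",(B.T@Rt().as_matrix()).round(3))
E
python3 -c "from h import *;rep()"
```

```text
t 0.52 box mm [-287.8 -198.8  226.4] F(box) [ 1.3  0.6 -0. ] w 0.0631 toolaxes in box
 [[ 1.  0. -0.]
 [ 0. -1.  0.]
 [-0. -0. -1.]]
```

Request:
play_rows(moves=[[[0.288, -0.474, 0, 0, 0, 0], [0.288, -0.474, 0, 0, 0, 0], [0.288, -0.474, 0, 0, 0, 0], [0.288, -0.474, 0, 0, 0, 0], [0.288, -0.474, 0, 0, 0, 0]]])

```text
time: 0.93
tool_pos: [0.3845, -0.1927, 0.2267]
tcp_rot: [0.0, 0.997, 0.082, -0.0]
contact_force: [0.8, -1.2, 0.3]
width: 0.0302
grasp_force: 0.0
```

```bash
python3 -c "from h import *;rep()"
```

```text
t 0.93 box mm [-179.9  -20.8  226.7] F(box) [ 0.6 -1.3  0.3] w 0.0302 toolaxes in box
 [[ 1.  0. -0.]
 [ 0. -1. -0.]
 [-0.  0. -1.]]
```

Request:
play_rows(moves=[[[0.18, -0.296, 0, 0, 0, 0], [0.18, -0.296, 0, 0, 0, 0], [0.18, -0.296, 0, 0, 0, 0], [0.18, -0.296, 0, 0, 0, 0], [0.18, -0.296, 0, 0, 0, 0]]])

```text
time: 1.35
tool_pos: [0.4622, 0.0006, 0.2267]
tcp_rot: [0.0, 0.997, 0.082, 0.0]
contact_force: [1.6, -0.8, -0.4]
width: 0.0008
grasp_force: 0.0
```

```bash
python3 -c "from h import *;rep()"
```

```text
t 1.35 box mm [-71.7 157.2 226.7] F(box) [ 1.5 -1.  -0.4] w 0.0008 toolaxes in box
 [[ 1.  0.  0.]
 [ 0. -1. -0.]
 [ 0.  0. -1.]]
```

Request:
play_rows(moves=[[[0.071, -0.117, 0, 0, 0, 0], [0.071, -0.117, 0, 0, 0, 0], [0.071, -0.117, 0, 0, 0, 0], [0.071, -0.117, 0, 0, 0, 0], [0.071, -0.117, 0.03, 0, 0, 0]]])

```text
time: 1.77
tool_pos: [0.5166, 0.132, 0.2006]
tcp_rot: [-0.002, 0.996, 0.085, 0.004]
contact_force: [1.1, -0.3, -0.4]
width: -0.0001
grasp_force: 0.0
```

```bash
python3 -c "from h import *;rep()"
```

```text
t 1.77 box mm [  3.4 277.9 200.6] F(box) [ 1.  -0.4 -0.4] w -0.0001 toolaxes in box
 [[ 1.     0.006  0.009]
 [ 0.006 -1.     0.004]
 [ 0.009 -0.004 -1.   ]]
```

Request:
play_rows(moves=[[[-0.003, 0, 0.04, 0, 0, 0], [-0.003, 0, 0.08, 0, 0, 0], [-0.003, 0, 0.11, 0, 0, 0], [-0.003, 0, 0.128, 0, 0, 0], [-0.003, 0, 0.128, 0, 0, 0]]])

```text
time: 2.18
tool_pos: [0.5071, 0.124, 0.0648]
tcp_rot: [0.001, 0.997, 0.082, -0.004]
contact_force: [0.3, -0.3, 0.8]
width: 0.0004
grasp_force: 0.0
```

```bash
python3 - <<'E'
from h import *
rep(); i,W,m=cloud("top"); save(cv2.resize(i[140:290,170:440],None,fx=2.8,fy=2.8),"t1.png")
E
```

```text
t 2.18 box mm [ -7.3 271.6  64.8] F(box) [ 0.2 -0.3  0.8] w 0.0004 toolaxes in box
 [[ 1.     0.001 -0.007]
 [ 0.001 -1.    -0.001]
 [-0.007  0.001 -1.   ]]
```

View pics/t1.png

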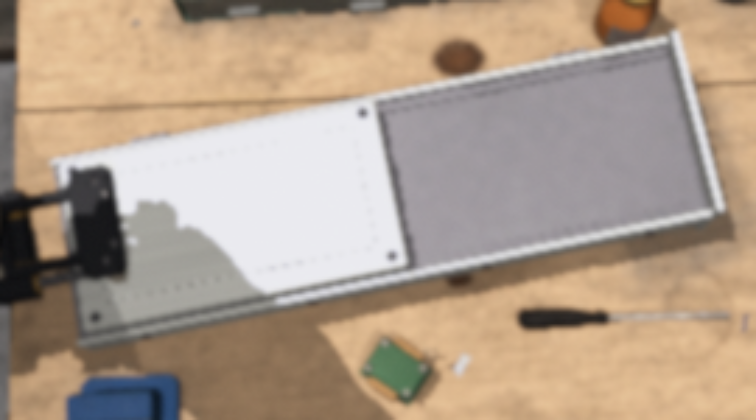

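The gripper is at the left end of the cover, at crop (100,220), and everything else is unmoved. I'll settle the arm and move in to contact.

Request:
play_rows(moves=[[[0.003, 0, -0.002, 0, 0, 0], [0.003, 0.005, -0.002, 0, 0, 0], [0.003, 0.01, -0.002, 0, 0, 0], [0.003, 0.015, -0.002, 0, 0, 0], [0.003, 0.02, -0.002, 0, 0, 0]]])

```text
time: 2.65
tool_pos: [0.5169, 0.1051, 0.0716]
tcp_rot: [0.0, 0.997, 0.082, 0.001]
contact_force: [-0.6, -0.9, -0.2]
width: 0.0004
grasp_force: 0.0
```

```bash
python3 -c "from h import *;rep()"
```

```text
t 2.65 box mm [ -0.6 251.3  71.6] F(box) [-0.8 -0.8 -0.2] w 0.0004 toolaxes in box
 [[ 1.    -0.     0.001]
 [-0.    -1.    -0.   ]
 [ 0.001  0.    -1.   ]]
```

Request:
play_rows(moves=[[[0, 0.008, 0.001, 0, 0, 0], [0, 0.018, 0.001, 0, 0, 0], [0, 0.028, 0.001, 0, 0, 0], [0, 0.038, 0.001, 0, 0, 0], [0, 0.048, 0.001, 0, 0, 0]]])

```text
time: 3.07
tool_pos: [0.5244, 0.0576, 0.0698]
tcp_rot: [-0.0, 0.997, 0.082, 0.0]
contact_force: [-1.0, 3.1, 3.4]
width: 0.0005
grasp_force: 2.1
```

```bash
python3 -c "from h import *;rep()"
```

```text
t 3.07 box mm [ -1.  203.3  69.8] F(box) [-0.5  3.2  3.4] w 0.0005 toolaxes in box
 [[ 1.  0.  0.]
 [ 0. -1.  0.]
 [ 0. -0. -1.]]
```

Request:
play_rows(moves=[[[0, 0.012, 0, 0, 0, 0], [0, 0.024, 0, 0, 0, 0], [0, 0.036, 0, 0, 0, 0], [0, 0.048, 0, 0, 0, 0], [0, 0.06, 0, 0, 0, 0]]])

```text
time: 3.48
tool_pos: [0.534, -0.002, 0.0696]
tcp_rot: [0.0, 0.997, 0.082, -0.0]
contact_force: [-0.4, 4.0, 2.4]
width: 0.0005
grasp_force: 2.0
```

Request:
play_rows(moves=[[[0, 0.012, 0, 0, 0, 0], [0, 0.024, 0, 0, 0, 0], [0, 0.036, 0, 0, 0, 0], [0, 0.048, 0, 0, 0, 0], [0, 0.06, 0, 0, 0, 0]]])

```text
time: 3.9
tool_pos: [0.5439, -0.061, 0.0697]
tcp_rot: [0.0, 0.997, 0.082, -0.0]
contact_force: [-1.7, 3.3, 3.5]
width: 0.0007
grasp_force: 2.0
```

```bash
python3 - <<'E'
from h import *
rep(); i,W,m=cloud("top"); save(cv2.resize(i[140:290,170:440],None,fx=2.8,fy=2.8),"t2.png")
E
```

```text
t 3.90 box mm [-1.2 83.1 69.7] F(box) [-1.1  3.5  3.5] w 0.0007 toolaxes in box
 [[ 1.  0. -0.]
 [ 0. -1. -0.]
 [-0.  0. -1.]]
```

View pics/t2.png

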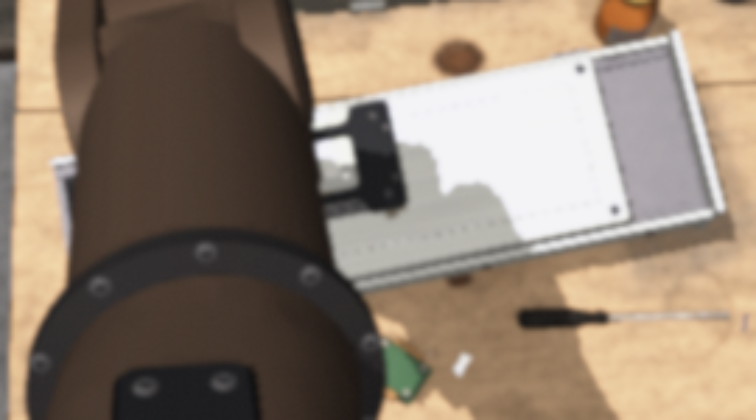

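The cover is sliding straight. Its right edge is at crop (610,140) and the stop is at (695,120), so about 62 mm is left.

Request:
play_rows(moves=[[[0, 0.012, 0, 0, 0, 0], [0, 0.024, 0, 0, 0, 0], [0, 0.036, 0, 0, 0, 0], [0, 0.046, 0, 0, 0, 0], [0, 0.054, 0, 0, 0, 0]]])

```text
time: 4.37
tool_pos: [0.5526, -0.1149, 0.0695]
tcp_rot: [0.0, 0.997, 0.082, -0.0]
contact_force: [-0.7, 2.3, -0.4]
width: 0.0006
grasp_force: 0.9
```

Request:
play_rows(moves=[[[0, 0.003, 0, 0, 0, 0], [0, 0.006, 0, 0, 0, 0], [0, 0.009, 0, 0, 0, 0], [0, 0.01, 0, 0, 0, 0], [0, 0.011, 0, 0, 0, 0]]])

```text
time: 4.78
tool_pos: [0.5541, -0.1229, 0.0696]
tcp_rot: [-0.001, 0.997, 0.083, -0.0]
contact_force: [-2.0, 5.7, -0.4]
width: 0.0004
grasp_force: 3.1
```

```bash
python3 -c "from h import *;rep()"
```

```text
t 4.78 box mm [-1.1 20.4 69.6] F(box) [-1.1  6.  -0.4] w 0.0004 toolaxes in box
 [[ 1.     0.001 -0.001]
 [ 0.001 -1.     0.001]
 [-0.001 -0.001 -1.   ]]
```

Request:
play_rows(moves=[[[0, 0.001, 0, 0, 0, 0], [0, 0.002, 0, 0, 0, 0], [0, 0.003, 0, 0, 0, 0], [0, 0.003, 0, 0, 0, 0]]])

```text
time: 5.12
tool_pos: [0.5541, -0.123, 0.0696]
tcp_rot: [-0.002, 0.996, 0.084, -0.001]
contact_force: [-3.2, 11.9, 1.9]
width: 0.0006
grasp_force: 5.9
```

```bash
python3 -c "from h import *;rep()"
```

```text
t 5.12 box mm [-1.2 20.3 69.6] F(box) [-1.2 12.2  1.9] w 0.0006 toolaxes in box
 [[ 1.     0.004 -0.001]
 [ 0.004 -1.     0.004]
 [-0.001 -0.004 -1.   ]]
```

At the stop: the force rose to 12 N with no further motion. I'll back off, lift and clear the view.

Request:
play_rows(moves=[[[0, -0.012, 0, 0, 0, 0], [0, -0.015, -0.03, 0, 0, 0], [0, -0.015, -0.07, 0, 0, 0], [0, -0.015, -0.11, 0, 0, 0], [-0.03, 0.0, -0.12, 0, 0, 0]]])

```text
time: 5.53
tool_pos: [0.5325, -0.1272, 0.1963]
tcp_rot: [0.0, 0.996, 0.086, 0.006]
contact_force: [2.7, -0.3, 0.8]
width: 0.0003
grasp_force: 0.0
```

Request:
play_rows(moves=[[[-0.03, 0.03, 0, 0, 0, 0], [-0.06, 0.06, 0, 0, 0, 0], [-0.085, 0.09, 0, 0, 0, 0], [-0.11, 0.12, 0, 0, 0, 0], [-0.13, 0.15, 0, 0, 0, 0]]])

```text
time: 5.95
tool_pos: [0.4198, -0.3028, 0.1902]
tcp_rot: [0.001, 0.997, 0.082, -0.0]
contact_force: [1.3, -0.2, -0.6]
width: 0.0005
grasp_force: 0.0
```

```bash
python3 - <<'E'
from h import *
rep(); i,W,m=cloud("top"); save(cv2.resize(i[150:290,170:440],None,fx=2.8,fy=2.8,interpolation=cv2.INTER_CUBIC),"t3.png"); np.save("top3.npy",W); cv2.imwrite("top3.png",i[:,:,::-1])
E
```

```text
t 5.95 box mm [-163.1 -135.2  190.2] F(box) [ 1.3 -0.5 -0.6] w 0.0005 toolaxes in box
 [[ 1.    -0.    -0.   ]
 [-0.    -1.    -0.002]
 [-0.     0.002 -1.   ]]
```

View pics/t3.png

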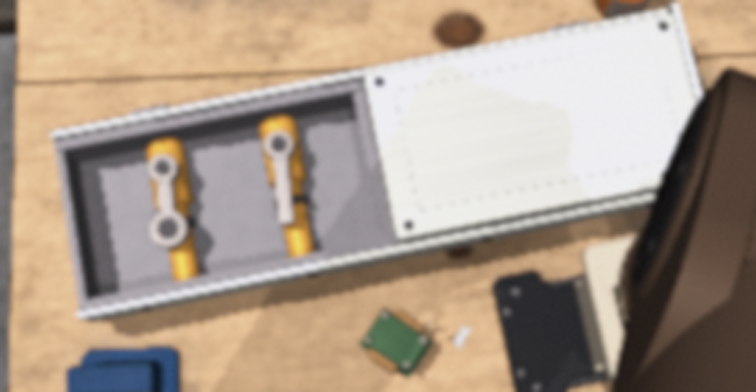

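The well is open and the cover is against the stop. The disc handle is on the left, with its pivot at crop (162,166) and disc at (168,229). The plain handle runs from (278,143) to (286,220).

```bash
python3 - <<'E'
from h import *
m=robot.camera_model("top"); K=np.array(m["camera_matrix"]); T=np.array(m["world_from_camera"])
for n,(a,b) in dict(pivot=(162,166),disc=(168,229),ppiv=(278,143),pend=(286,220),wl=(68,152)).items():
    u,v=a/2.8+170,b/2.8+150; d=T[:3,:3]@np.array([(u-K[0,2])/K[0,0],-(v-K[1,2])/K[1,1],-1]); p=T[:3,3]+d*(.054-T[2,3])/d[2]; print(n,(box(p)*1000).round(1))
W=np.load("top3.npy"); b=box(W)*1000
k=(abs(b[...,2]-54)<5)&(abs(b[...,0])<60)&(b[...,1]>15)&(b[...,1]<225)
for lo,hi in((115,225),(20,110)):
    q=b[k&(b[...,1]>lo)&(b[...,1]<hi)]; print(len(q),q.min(0).round(1),q.max(0).round(1))
    for x in range(-50,60,10):
        r=q[abs(q[:,0]-x)<5]; 
        if len(r): print(x,r[:,1].min().round(1),r[:,1].max().round(1),len(r))
k=(abs(b[...,2]-83)<4)&(abs(b[...,0])<40); print('cover left',b[k][:,1].max())
E
```

```text
pivot [ 30.1 163.   54. ]
disc [-17.5 166.4  54. ]
ppiv [29.8 75.4 54. ]
pend [-28.5  80.1  54. ]
wl [ 54.8 229.9  54. ]
348 [-59.1 115.3  49.2] [ 59.8 224.9  59. ]
-30 159.2 173.6 14
-20 153.7 179.1 59
-10 153.4 179.0 56
0 158.6 172.2 27
10 158.9 169.5 23
20 155.0 170.5 29
30 152.0 173.4 49
40 153.6 170.0 17
262 [-59.2  21.1  49. ] [ 59.8 109.8  58.9]
-30 75.9 84.7 11
-20 74.2 84.0 20
-10 73.0 84.2 27
0 72.4 82.1 22
10 71.2 82.4 27
20 66.6 81.7 28
30 65.1 84.9 47
40 68.3 83.7 18
cover left 3.132362403230102
```

Request:
play_rows(moves=[[[0.02, -0.035, 0, 0, 0, 0], [0.04, -0.07, 0, 0, 0, 0], [0.06, -0.105, 0, 0, 0, 0], [0.08, -0.14, 0, 0, 0, 0], [0.1, -0.175, 0, 0, 0, 0]]])

```text
time: 6.42
tool_pos: [0.4922, -0.1101, 0.1902]
tcp_rot: [0.001, 0.997, 0.082, 0.001]
contact_force: [1.6, -0.9, -0.5]
width: 0.0007
grasp_force: 0.0
```

Request:
play_rows(moves=[[[0.02, -0.035, 0, 0, 0, 0], [0.035, -0.065, 0, 0, 0, 0], [0.046, -0.086, 0, 0, 0, 0], [0.046, -0.086, 0.02, 0, 0, 0], [0.046, -0.086, 0.05, 0, 0, 0]]])

```text
time: 6.83
tool_pos: [0.5259, -0.0166, 0.1419]
tcp_rot: [0.0, 0.996, 0.084, 0.004]
contact_force: [0.9, -1.6, -0.9]
width: -0.0001
grasp_force: 0.0
```

```bash
python3 -c "from h import *;rep()"
```

```text
t 6.83 box mm [-11.6 129.8 141.9] F(box) [ 0.6 -1.7 -0.9] w -0.0001 toolaxes in box
 [[ 1.     0.004  0.007]
 [ 0.005 -1.    -0.001]
 [ 0.007  0.001 -1.   ]]
```

Request:
play_rows(moves=[[[0, 0.0, 0.03, 0, 0, 0], [0, 0.0, 0.055, 0, 0, 0], [0, 0.0, 0.06, 0, 0, 0], [0, 0.0, 0.06, 0, 0, 0], [0, 0.0, 0.06, 0, 0, 0]]])

```text
time: 7.25
tool_pos: [0.5236, -0.0193, 0.0807]
tcp_rot: [0.0, 0.997, 0.082, 0.0]
contact_force: [0.4, -0.1, -0.1]
width: 0.0004
grasp_force: 0.0
```

```bash
python3 -c "from h import *;rep()"
```

```text
t 7.25 box mm [-14.3 127.6  80.7] F(box) [ 0.3 -0.2 -0.1] w 0.0004 toolaxes in box
 [[ 1.     0.001  0.001]
 [ 0.001 -1.    -0.   ]
 [ 0.001  0.    -1.   ]]
```

Request:
play_rows(moves=[[[-0.004, 0.006, 0.0, 0, 0, 0], [-0.004, 0.006, 0.012, 0, 0, 0], [-0.004, 0.006, 0.024, 0, 0, 0], [-0.004, 0.006, 0.0355, 0, 0, 0], [-0.004, 0.006, 0.0355, 0, 0, 0]]])

```text
time: 7.67
tool_pos: [0.5194, -0.0269, 0.0435]
tcp_rot: [0.0, 0.997, 0.082, -0.0]
contact_force: [-0.0, 0.1, 0.3]
width: 0.0004
grasp_force: 0.0
```

```bash
python3 -c "from h import *;rep()"
```

```text
t 7.67 box mm [-19.7 120.8  43.5] F(box) [-0.   0.1  0.3] w 0.0004 toolaxes in box
 [[ 1.    -0.    -0.001]
 [-0.    -1.    -0.   ]
 [-0.001  0.    -1.   ]]
```

Request:
play_rows(moves=[[[0, -0.008, 0, 0, 0, 0], [0, -0.016, 0, 0, 0, 0], [0, -0.024, 0, 0, 0, 0], [0, -0.033, 0, 0, 0, 0], [0, -0.039, 0, 0, 0, 0]]])

```text
time: 8.08
tool_pos: [0.5144, 0.0133, 0.0451]
tcp_rot: [0.0, 0.997, 0.082, 0.001]
contact_force: [1.8, -4.5, 3.4]
width: 0.0005
grasp_force: 2.8
```

```bash
python3 -c "from h import *;rep()"
```

```text
t 8.08 box mm [-18.1 161.2  45.1] F(box) [ 1.1 -4.8  3.4] w 0.0005 toolaxes in box
 [[ 1.     0.001  0.002]
 [ 0.001 -1.    -0.001]
 [ 0.002  0.001 -1.   ]]
```

Request:
play_rows(moves=[[[-0.001, -0.005, 0, 0, 0, 0], [0.003, -0.014, 0, 0, 0, 0], [0.008, -0.02, 0, 0, 0, 0], [0.013, -0.025, 0, 0, 0, 0], [0.018, -0.029, 0, 0, 0, 0]]])

```text
time: 8.5
tool_pos: [0.5266, 0.0438, 0.0444]
tcp_rot: [0.001, 0.997, 0.082, -0.0]
contact_force: [-1.4, -5.4, 2.1]
width: 0.0005
grasp_force: 2.6
```

```bash
python3 -c "from h import *;rep()"
```

```text
t 8.50 box mm [ -1.1 189.3  44.4] F(box) [-2.2 -5.1  2.1] w 0.0005 toolaxes in box
 [[ 1.     0.    -0.   ]
 [ 0.    -1.    -0.001]
 [-0.     0.001 -1.   ]]
```

Now the finish, pushing in +x to the stop.

Request:
play_rows(moves=[[[0.003, -0.003, 0, 0, 0, 0], [0.006, -0.005, 0, 0, 0, 0], [0.008, -0.006, 0, 0, 0, 0], [0.01, -0.006, 0, 0, 0, 0], [0.01, -0.006, 0, 0, 0, 0]]])

```text
time: 8.92
tool_pos: [0.5322, 0.0508, 0.0434]
tcp_rot: [0.001, 0.997, 0.082, -0.003]
contact_force: [-9.1, -3.0, 4.7]
width: 0.0003
grasp_force: 4.7
```

```bash
python3 -c "from h import *;rep()"
```

```text
t 8.92 box mm [  5.5 195.4  43.4] F(box) [-9.5 -1.5  4.7] w 0.0003 toolaxes in box
 [[ 1.     0.001 -0.007]
 [ 0.001 -1.    -0.001]
 [-0.007  0.001 -1.   ]]
```

Request:
play_rows(moves=[[[0.001, 0, -0.001, 0, 0, 0], [0.002, 0, -0.001, 0, 0, 0], [0.003, 0, -0.001, 0, 0, 0], [0.003, 0, -0.001, 0, 0, 0]]])

```text
time: 9.25
tool_pos: [0.5325, 0.0508, 0.0435]
tcp_rot: [0.001, 0.997, 0.083, -0.006]
contact_force: [-14.5, -5.3, 5.2]
width: 0.0001
grasp_force: 7.5
```

```bash
python3 -c "from h import *;rep()"
```

```text
t 9.25 box mm [  5.9 195.3  43.5] F(box) [-15.2  -2.9   5.2] w 0.0001 toolaxes in box
 [[ 1.     0.001 -0.011]
 [ 0.001 -1.    -0.001]
 [-0.011  0.001 -1.   ]]
```

At the stop. I'll back off to the front (−x), lift and clear to check.

Request:
play_rows(moves=[[[-0.01, 0.001, 0, 0, 0, 0], [-0.02, 0.003, 0, 0, 0, 0], [-0.02, 0.003, -0.03, 0, 0, 0], [-0.02, 0.003, -0.07, 0, 0, 0], [-0.02, 0.003, -0.11, 0, 0, 0]]])

```text
time: 9.67
tool_pos: [0.518, 0.0461, 0.1561]
tcp_rot: [-0.0, 0.997, 0.083, -0.001]
contact_force: [1.5, -1.0, 0.3]
width: 0.0003
grasp_force: 0.0
```

Request:
play_rows(moves=[[[-0.01, 0.02, -0.03, 0, 0, 0], [-0.02, 0.06, -0.04, 0, 0, 0], [-0.04, 0.1, -0.04, 0, 0, 0], [-0.06, 0.135, -0.04, 0, 0, 0], [-0.08, 0.17, -0.04, 0, 0, 0]]])

```text
time: 10.08
tool_pos: [0.4681, -0.1354, 0.1959]
tcp_rot: [0.0, 0.997, 0.083, 0.001]
contact_force: [-0.2, -0.5, 0.2]
width: 0.0008
grasp_force: 0.0
```

Request:
play_rows(moves=[[[-0.02, 0.035, 0, 0, 0, 0], [-0.04, 0.07, 0, 0, 0, 0], [-0.06, 0.105, 0, 0, 0, 0], [-0.07, 0.14, 0, 0, 0, 0], [-0.08, 0.16, 0, 0, 0, 0]]])

```text
time: 10.5
tool_pos: [0.4147, -0.3092, 0.1956]
tcp_rot: [0.001, 0.997, 0.081, 0.001]
contact_force: [0.2, -0.5, 0.0]
width: 0.0009
grasp_force: 0.0
```

Request:
play_rows(moves=[[[0, 0, 0, 0, 0, 0], [0, 0, 0, 0, 0, 0], [0, 0, 0, 0, 0, 0]]])

```text
time: 10.75
tool_pos: [0.4162, -0.304, 0.1953]
tcp_rot: [-0.0, 0.997, 0.083, 0.0]
contact_force: [-0.3, 0.6, 0.1]
width: 0.0007
grasp_force: 0.0
```

```bash
python3 - <<'E'
from h import *
rep(); i,W,m=cloud("top"); save(cv2.resize(i[150:290,170:440],None,fx=2.8,fy=2.8,interpolation=cv2.INTER_CUBIC),"t4.png")
b=box(W)*1000
k=(abs(b[...,2]-83)<4)&(abs(b[...,0])<40); print('cover left',b[k][:,1].max())
k=(abs(b[...,2]-54)<5)&(abs(b[...,0])<55)&(b[...,1]>20)&(b[...,1]<222)
q=b[k]
for y in range(140,225,8):
    r=q[abs(q[:,1]-y)<4]
    if len(r): print(y,r[:,0].min().round(1),r[:,0].max().round(1),len(r))
p=q[q[:,1]<110]
for x in range(-30,41,20):
    r=p[abs(p[:,0]-x)<5]; print('plain',x,r[:,1].min().round(1),r[:,1].max().round(1))
E
```

```text
t 10.75 box mm [-166.8 -135.8  195.3] F(box) [-0.2  0.6  0.1] w 0.0007 toolaxes in box
 [[ 1.     0.001  0.001]
 [ 0.001 -1.     0.   ]
 [ 0.001 -0.    -1.   ]]
cover left 3.2342326337842526
148 30.3 30.3 1
156 21.5 39.5 30
164 20.4 40.0 34
172 22.0 38.8 27
180 24.7 34.7 19
188 24.5 35.6 18
196 20.2 38.5 26
204 16.5 44.5 48
212 16.8 43.4 48
220 20.8 40.4 22
plain -30 75.8 84.8
plain -10 72.9 84.6
plain 10 71.1 82.4
plain 30 65.1 85.0
```

View pics/t4.png

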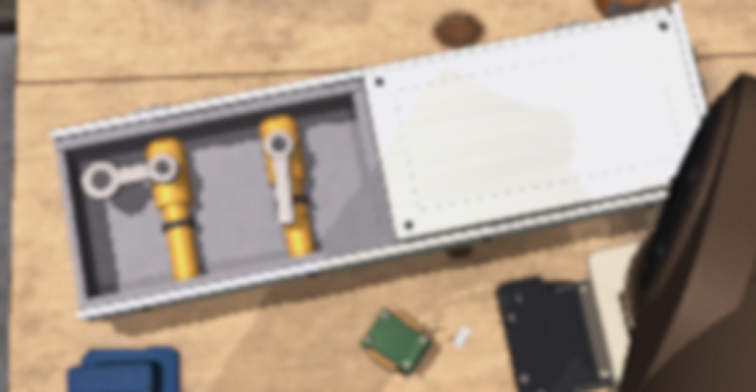

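The disc handle now points left: its disc is at crop (100,180), square across the pipe (disc centre x 30.5, pivot x 30). The plain handle, cover and transformer are unchanged from the previous view.

```bash
python3 -c "from h import *;print(robot.sign_off())"
```

```text
the job is handed in; nothing more can be done
None
```

The cover is slid right against its end stop, the disc-handled valve is shut square across its pipe, and the plain handle is still open; I saw no contact with the things round the box, though the arm hid the screwdriver and most of the bottle in the last picture. The job was handed in at about 10.8 s.

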